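Lay out the optics for a turret change

ROBOT

A 6-joint arm with a two-finger parallel gripper is mounted at the origin on the work surface. World frame = base frame: x ahead of the robot, y to its left, z up, the work surface at z = 0. Lengths are in m, angles in degrees, forces in N, time in s.
With the tool pointing down it reaches from about 0.375 to 0.9 m from the base axis. Payload 3.1 kg.
Tool frame: the origin (TCP) lies at the very end of the fingers, on their centre line; the grasp point (between the pads) lies bot.grip_point_offset behind it (bot.grip_point_offset is the distance from the TCP to the grasp point, in m); z points along the fingers, y is the line along which they close (so a half turn about z gives the same grasp; the last joint's range is limited). The gripper opens to 87 mm and grips with 3 to 60 N. Pads are 19 mm wide; open, the fingers measure 117 mm over their backs; the gripper's body (75 mm by 190 mm) begins 51 mm behind the grasp point.
Start: joints at [53.142, 30.224, 82.088, -0, 67.689, -10.227], TCP at [0.28, 0.559, 0.223] pointing down, gripper open.
Joint ranges: [-176.69, 176.69], [-43.24, 126.21], [12.49, 139.97], [-82, 262], [0, 151.66], [-163.58, 163.58]. Speed limits (degrees/s): [159.86, 159.86, 180, 180, 180, 180].

INTERFACE

Orientations are given as a 3x3 rotation matrix whose columns are the frame's x, y, z axes.
In Python, from rig import bot, viewer, ticket gives the robot as it stands.
- The arm moves only by the tool servo_tool, never from a script. Its argument "targets" is a list of rows, each an object with "offset": the shift along the tool's x, y, z in m, a list of three; "dr": the turn, a rotation vector about the tool's x, y, z in degrees, a list of three. In form: [{"offset": [x, y, z], "dr": [ax, ay, az]}, ...]. A call has 1 to 20 rows; each row is the pose to reach, as a shift and turn from the pose commanded when the call began, along the tool's axes at that moment; what a row does not reach only later rows make up. A row lasts 1/12 s, in which the tool goes at most 41.7 mm and 7.16 degrees, less where a joint would pass 70% of its speed; a pose out of reach is approached as far as the arm can. A call with a gripper value outside its range is refused whole. "gripper" is the gripper command: -1 is fully open, 1 is shut, values between are in proportion, set as the call begins (left out, the last holds). The fingers move at their own pace and stop on an object; the grip force is fixed at half the most. Time passes only in rows, so rows that repeat a pose let the fingers close. It gives the time, the measured TCP pose, the force, the opening and the grip force at its end, in the units of the state.
- bot.read_state(): the state, without advancing time (a new reading comes with each control period).
- viewer.capture(name): name is "side" or "top"; returns a dict with "color" (420x560x3 uint8, red, green, blue), "camera_matrix" (3x3 intrinsics, pixels), "R" (3x3) and "t" (3): a world point X has camera coordinates R X + t. Camera axes: x right, y down, z forward; pixel columns grow to the right and rows downward; lengths in m; the calibration is good to about 2 mm. A picture is of the moment at which its call begins. There is no depth.
- ticket.hand_in(): hands the job in; it is judged then, once.
The state is a dict: "time_s": time; "joint_positions": joint angles; "qvel": joint speeds; "tau": joint torques, N m; "position": TCP position; "tcp_rot": TCP orientation; "force": force on the tool from outside, world axes, zero at the start; "moment": the same for the moment, N m; "opening": opening from 0.0 (shut) to 1.0 (fully open); "grasp_force": force on a finger pad.
Only numpy, scipy, OpenCV 4.12 (cv2) and the standard library are available. Lean on these libraries where they do the work, as an engineer would, in place of code of your own. Each camera call takes 0.05 s, during which the arm holds its last target. There are 200 camera calls.

TASK

Lay out the optics on the black plate ready for the microscope's turret change: stand the long objective in the middle of the round rest, the short objective in the middle of the square rest, and the lens barrel midway between the two rests, with the adapter ring lying centred on top of it. Lay the step gauge flat on the plate behind the barrel, centred on the engraved white line, its length square across the line, its centre about 80 mm from the barrel's centre. Keep the objectives and the barrel upright all the time, leave the bottle and the wafer box where they are, and let go of everything.

Things in the scene. Friction and masses are not known exactly. Their poses are not given: they have to be found in the camera images.
- plate: Fixed black plate, 290 mm long (y) by 170 mm deep (x), 10 mm thick, turned up to 17 degrees. Origin on the bench below the point midway between the rests, 55 mm from its front edge; x points to its back, away from the robot, y left, z up. An engraved white line runs along x, 25 to 110 mm behind the origin. All other things: origin at the centre of the underside, z up.
- round_rest: Fixed white ceramic disc, 64 mm diameter, 6 mm thick, on the plate 100 mm to one side of its origin along the plate's y (left or right changes); its top is 16 mm above the bench.
- square_rest: Fixed white ceramic square, 64 x 64 mm, 6 mm thick, on the plate 100 mm to the other side; its top is 16 mm above the bench.
- long_objective: Loose black microscope objective, the tall slender one with the narrow nose, standing nose up, 74 mm tall; steel foot 28 mm diameter and 6 mm high, then a 32 mm diameter body up to 58 mm, then a cone to a 12 mm nose. About 0.2 kg.
- short_objective: Loose black microscope objective, the squat one with the wide nose, standing nose up, 44 mm tall; steel foot 36 mm diameter and 6 mm high, then a 40 mm diameter body up to 36 mm, then a cone to a 28 mm nose with a wide lens. About 0.15 kg.
- barrel: Loose plain aluminium lens barrel, an upright cylinder 46 mm diameter, 50 mm tall, with dark grooves and a flat top with a flush lens. About 0.25 kg.
- adapter_ring: Loose dark steel ring lying flat, 44 mm outer and 28 mm inner diameter, 14 mm thick. About 0.05 kg.
- step_gauge: Loose steel step-height gauge, a block 50 mm long (its y) by 24 mm wide (its x); the +y half is 22 mm high, the -y half 14 mm. Either end may point left when laid out. About 0.17 kg.
- solvent_bottle: Bystander, not to be moved: white bottle, 54 mm diameter, 130 mm tall.
- wafer_box: Bystander, not to be moved: low round grey wafer box with white lid, 94 mm diameter, 30 mm high.

How it is judged:
By the outcome, as a careful person would: the job done as asked, in the order asked, and still so for the second after the job is handed in, with the robot touching nothing.
It also fails if it takes over 141 s, if anything falls off the work surface, if the arm or the gripper's body presses on something with over 40 N, if the wrist force passes 120 N, or if a joint passes its speed limit or range.

## Working session

There is one attempt and no reset: what is moved stays moved. The work goes in short steps, Python scripts to look and compute and a tool call to move; the robot and the scene stay as the last step left them, time stands still between calls to the robot, and variables do not carry over. Pictures are saved under pics/ and viewed, at most 14 in all, crops included, and the job is handed in when it is done.

Besides the shell and the picture viewer there is one more tool, called after ">>>" as name([rows], argument=value, ...), one row to a line, values as JSON. servo_tool: Moves the arm, as the interface text tells. Its arguments: {"type":"object","properties":{"targets":{"type":"array"},"gripper":{"type":"number"}},"required":["targets"]}

```bash
mkdir -p pics; ls; cat > h.py <<'E'
import numpy as np, cv2
from rig import bot, viewer, ticket
def cap(n,save=None):
    c=viewer.capture(n)
    if save: cv2.imwrite(f'pics/{save}.png',cv2.cvtColor(c['color'],cv2.COLOR_RGB2BGR))
    return c
def ray(c,uv,z):
    K=np.array(c['camera_matrix']);R=np.array(c['R']);t=np.array(c['t'])
    d=R.T@np.linalg.solve(K,[uv[0],uv[1],1.]);o=-R.T@t
    return o+d*(z-o[2])/d[2]
def proj(c,X):
    p=np.array(c['R'])@np.array(X)+np.array(c['t']);p=np.array(c['camera_matrix'])@p
    return p[:2]/p[2]
E
python3 - <<'E'
from h import *
for n in('top','side'):
    c=cap(n,n+'0'); R=np.array(c['R']);print(n,-R.T@c['t'],R.round(3).tolist(),np.array(c['camera_matrix']).tolist())
print(bot.read_state(),bot.grip_point_offset)
E
```

```text
pics
top [ 0.52297695 -0.04779722  1.33189512] [[-0.004, -1.0, -0.017], [-0.997, 0.005, -0.072], [0.072, 0.016, -0.997]] [[493.0961566235324, 0.0, 278.8851703322157], [0.0, 493.0961566235324, 206.385704010012], [0.0, 0.0, 1.0]]
side [ 0.25900015 -0.92836098  0.60332885] [[0.928, -0.372, -0.002], [-0.194, -0.477, -0.857], [0.318, 0.796, -0.515]] [[492.3952915592975, 0.0, 267.27283358780005], [0.0, 492.3952915592975, 205.75423553271236], [0.0, 0.0, 1.0]]
{'time_s': 0.1, 'joint_positions': array([ 5.31418392e+01,  3.02750316e+01,  8.21514243e+01,  1.37159621e-05,
        6.76885107e+01, -1.02271480e+01]), 'qvel': array([-0.01795465, -0.14545941, -0.13865895,  0.0588616 , -0.00921002,
        0.03826662]), 'tau': array([ 1.93249157e-04, -4.40983844e+01, -1.77149624e+01,  6.34913309e-02,
        5.33660059e-02, -5.66924120e-05]), 'position': array([0.27971058, 0.5581573 , 0.22164135]), 'tcp_rot': array([[-8.93911489e-01,  4.48241899e-01, -1.20377498e-03],
       [ 4.48243374e-01,  8.93910119e-01, -1.60534925e-03],
       [ 3.56481837e-04, -1.97462429e-03, -9.99997987e-01]]), 'force': array([-0.35665775, -0.50670968, -0.17307322]), 'moment': array([0.00442758, 0.01206515, 0.00707824]), 'grasp_force': 0.0, 'opening': 0.9968041187742047} 0.0187
```

View pics/top0.png

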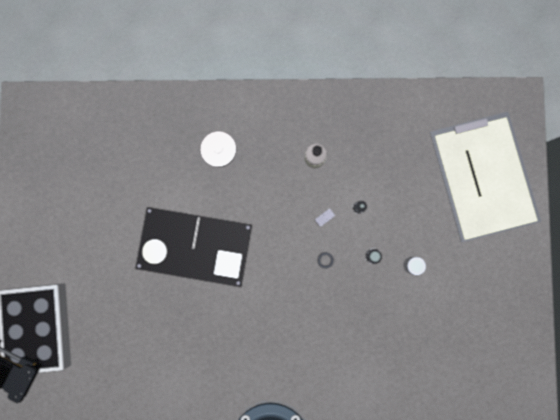

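View pics/side0.png

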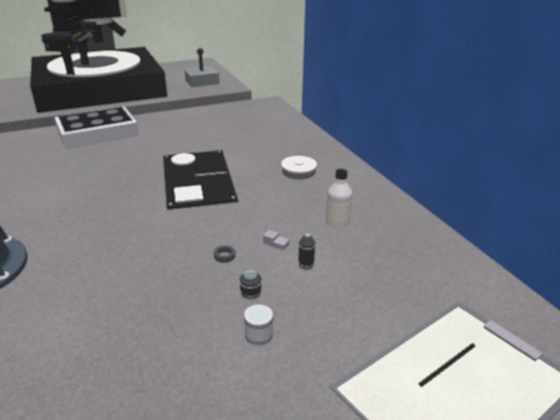

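Top view: round rest (154,251), square rest (228,264), line (196,233), gauge (325,217), long objective (360,207), ring (325,260), short objective (375,257), barrel (416,266), bottle (316,155), box (218,149). Now measuring, with enlarged crops.

```bash
cat >> h.py <<'E'
def blob(img,box,f,k=8):
    """sub-pixel blob in box=(u0,v0,u1,v1): f(upscaled rgb float)->mask; returns list of (centroid, area px, minAreaRect) biggest first"""
    u0,v0,u1,v1=box
    a=cv2.resize(img[v0:v1,u0:u1],None,fx=k,fy=k,interpolation=cv2.INTER_CUBIC).astype(float)
    m=f(a).astype(np.uint8)
    out=[]
    for q in sorted(cv2.findContours(m,cv2.RETR_EXTERNAL,cv2.CHAIN_APPROX_NONE)[0],key=cv2.contourArea,reverse=True)[:3]:
        M=cv2.moments(q)
        if M['m00']<k*k*4: continue
        S=lambda x,y:((x+.5)/k-.5+u0,(y+.5)/k-.5+v0)
        (cx,cy),(w,h),an=cv2.minAreaRect(q)
        out.append((S(M['m10']/M['m00'],M['m01']/M['m00']),M['m00']/k/k,(S(cx,cy),w/k,h/k,an),[S(*p) for p in cv2.boxPoints(cv2.minAreaRect(q))]))
    return out
def crop(c,box,k,name):
    u0,v0,u1,v1=box
    cv2.imwrite(f'pics/{name}.png',cv2.cvtColor(cv2.resize(c['color'][v0:v1,u0:u1],None,fx=k,fy=k,interpolation=cv2.INTER_CUBIC),cv2.COLOR_RGB2BGR))
E
python3 - <<'E'
from h import *
c=cap('top');s=cap('side');I=c['color']
lum=lambda a:a.mean(2)
def rep(n,b,f,z,cam=c):
    for (uv,A,r,bx) in blob(cam['color'],b,f)[:2]:
        print(n,np.round(uv,2),'A',round(A),'rect',round(r[1],1),round(r[2],1),round(r[3]),'XY',ray(cam,uv,z)[:2].round(4),[ray(cam,p,z)[:2].round(3).tolist() for p in bx] if n in('gauge','sq','line','plate') else '')
rep('round',(138,236,172,268),lambda a:lum(a)>150,.016)
rep('sq',(208,244,248,284),lambda a:lum(a)>150,.016)
rep('line',(186,212,206,254),lambda a:lum(a)>100,.010)
rep('plate',(125,195,260,295),lambda a:lum(a)<55,.010)
rep('barrel',(400,250,434,284),lambda a:lum(a)>150,.050)
rep('gauge',(308,203,342,232),lambda a:a[...,2]-a[...,0]>8,.018)
rep('short',(362,243,388,271),lambda a:lum(a)<75,.03)
rep('shortlens',(362,243,388,271),lambda a:a[...,1]-a[...,0]>15,.044)
rep('ring',(312,247,338,275),lambda a:lum(a)<85,.012)
rep('long',(350,196,371,217),lambda a:lum(a)<75,.05)
for u,v in((250,150),(325,240),(416,266),(325,217),(360,207),(375,257)): print(u,v,I[v,u],end=' ')
crop(c,(300,190,440,290),5,'topc'); crop(s,(200,220,320,350),4,'sidec')
E
```

```text
round [154.06 251.07] A 475 rect 24.4 24.5 90 XY [0.5007 0.3076] 
sq [227.58 263.8 ] A 628 rect 25.6 25.5 10 XY [0.4663 0.1108] [[0.439, 0.15], [0.505, 0.139], [0.494, 0.072], [0.427, 0.083]]
line [195.57 232.48] A 109 rect 3.7 33.0 10 XY [0.5499 0.198 ] [[0.508, 0.21], [0.595, 0.195], [0.593, 0.185], [0.506, 0.201]]
line [197.33 213.22] A 60 rect 4.5 19.9 90 XY [0.6017 0.1937] [[0.606, 0.226], [0.606, 0.172], [0.594, 0.172], [0.594, 0.225]]
plate [167.01 245.12] A 2890 rect 71.8 60.9 10 XY [0.5164 0.2746] [[0.457, 0.357], [0.618, 0.332], [0.584, 0.14], [0.424, 0.166]]
plate [217.7  271.13] A 63 rect 36.4 18.4 51 XY [0.4467 0.1379] [[0.47, 0.184], [0.5, 0.146], [0.425, 0.085], [0.394, 0.123]]
barrel [416.65 265.68] A 287 rect 19.1 19.0 90 XY [ 0.4614 -0.3806] 
gauge [324.53 217.14] A 177 rect 10.0 19.6 53 XY [ 0.5891 -0.1477] [[0.584, -0.119], [0.615, -0.161], [0.594, -0.177], [0.563, -0.135]]
short [369.69 255.69] A 34 rect 10.8 13.6 2 XY [ 0.4869 -0.2639] 
shortlens [374.66 256.01] A 30 rect 7.4 7.3 35 XY [ 0.4864 -0.2744] 
long [359.76 206.55] A 99 rect 10.0 12.7 51 XY [ 0.6147 -0.237 ] 
250 150 [133 130 133] 325 240 [137 137 137] 416 266 [220 233 236] 325 217 [184 185 205] 360 207 [88 94 96] 375 257 [159 174 177]
```

View pics/topc.png

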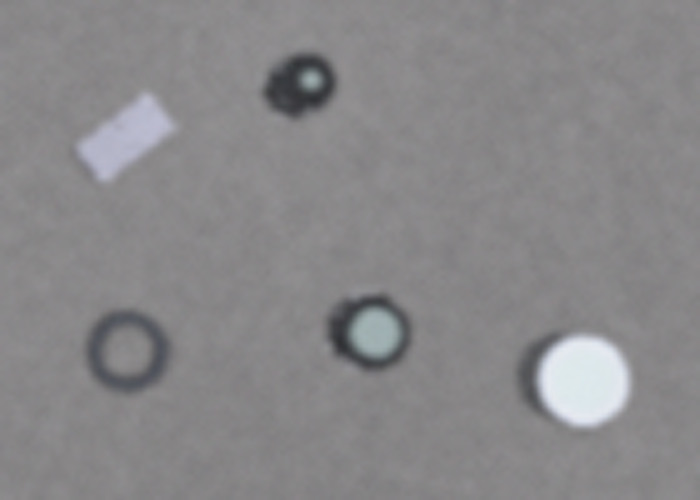

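View pics/sidec.png

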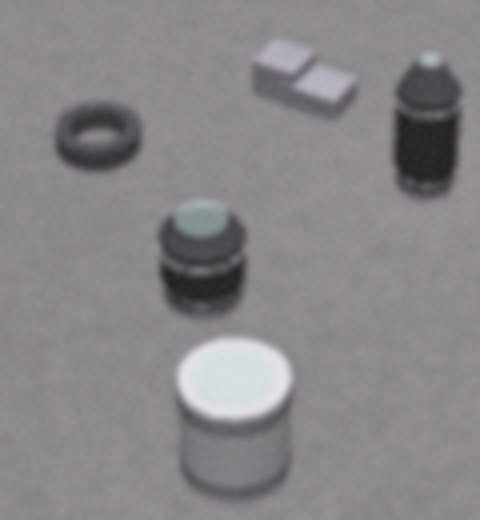

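Crops: gauge's tall half is the left/near end (side crop 285,60), the long objective's nose lens is at top crop (311,79) → (362.2,205.8), the ring at crop (128,350) → (325.6,260). The plate geometry checks out (rests 199.8 mm apart, line centre agrees). Refining with both views.

```bash
cat >> h.py <<'E'
ANG=-9.9; ex=np.array([.985,-.172,0]); ey=np.array([.172,.985,0])
def go(X,yaw=None):
    """offset/dr from the measured pose to X (world TCP) with tool y at world angle yaw"""
    s=bot.read_state();R=np.array(s['tcp_rot'])
    a=np.degrees(np.arctan2(R[1,1],R[0,1])); d=0 if yaw is None else -((yaw-a+180)%360-180)
    print('t',round(s['time_s'],2),'pos',s['position'].round(4),'ytool',round(a,2),'-> off',(R.T@(np.array(X)-s['position'])).round(4),'drz',round(d,2))
def tri(c,uc,s,us):
    A=[];b=[]
    for k,uv in((c,uc),(s,us)):
        P=np.array(k['camera_matrix'])@np.c_[k['R'],k['t']]
        for i in(0,1): q=uv[i]*P[2]-P[i];A.append(q[:3]);b.append(-q[3])
    return np.linalg.lstsq(np.array(A),np.array(b),rcond=None)[0]
E
python3 - <<'E'
from h import *
c=cap('top');s=cap('side');lum=lambda a:a.mean(2)
teal=lambda a:a[...,1]-a[...,0]>8
f=lambda cam,b,g:blob(cam['color'],b,g)[0][0]
def both(n,bt,bs,g,z):
    try:
        a=f(c,bt,g);b=f(s,bs,g);print(n,'top@z',ray(c,a,z)[:2].round(4),'side@z',ray(s,b,z)[:2].round(4),'tri',tri(c,a,s,b).round(4))
    except Exception as e: print(n,e)
both('round',(138,236,172,268),(168,150,200,170),lambda a:lum(a)>150,.016)
both('square',(208,244,248,284),(170,182,208,204),lambda a:lum(a)>150,.016)
both('long nose',(355,200,369,212),(300,228,316,240),teal,.074)
both('short lens',(362,243,388,271),(236,264,266,284),teal,.044)
both('barrel',(400,250,434,284),(236,300,280,330),lambda a:lum(a)>165,.050)
for cam,b,z in((c,(312,247,340,275),.011),(s,(210,240,240,265),.007)):
    (q,A,r,_)=blob(cam['color'],b,lambda a:lum(cv2.GaussianBlur(a,(0,0),6))<108)[0]
    print('ring',np.round(q,2),A,r[1:3],ray(cam,r[0],z)[:2].round(4))
# gauge: purple top faces
r=blob(c['color'],(308,203,342,232),lambda a:(a[...,2]-a[...,0]>8)&(lum(a)>165))[0]
print('gauge',r[0],r[1],r[2],ray(c,r[2][0],.018)[:2],[ray(c,p,.018)[:2].round(4).tolist() for p in r[3]])
print('bottle cap',ray(c,(316.5,151),.13)[:2],'body',ray(c,(315.5,156),.09)[:2])
L=ray(c,f(c,(355,200,369,212),teal),.074)
go([L[0],L[1],.16],ANG)
E
```

```text
round top@z [0.5007 0.3076] side@z [0.5006 0.305 ] tri [0.5009 0.3079 0.0146]
square top@z [0.4663 0.1108] side@z [0.4661 0.1074] tri [0.4665 0.111  0.014 ]
long nose list index out of range
short lens top@z [ 0.4862 -0.2744] side@z [ 0.4868 -0.2741] tri [ 0.4864 -0.2744  0.0444]
barrel top@z [ 0.4614 -0.3803] side@z [ 0.4621 -0.3792] tri [ 0.4616 -0.3801  0.051 ]
ring [325.   259.85] 204.1640625 (16.325258255004883, 15.85091495513916) [ 0.4755 -0.1484]
ring [224.07 254.03] 302.2578125 (17.125, 21.5) [ 0.4758 -0.1497]
gauge (324.8156522633745, 216.929987654321) 158.203125 ((324.73504066467285, 216.96146488189697), 9.387701988220215, 18.510866165161133, 52.52382278442383) [ 0.58962237 -0.14821901] [[0.5847, -0.121], [0.6145, -0.1604], [0.5946, -0.1754], [0.5648, -0.136]]
bottle cap [ 0.7465434  -0.12113134] body [ 0.74115761 -0.12091393]
t 0.3 pos [0.28   0.5585 0.2222] ytool 63.37 -> off [-0.6571 -0.5621  0.0625] drz 73.27
```

>>> servo_tool([
  {"offset": [-0.01,-0.008,0],"dr": [0,0,1]},
  {"offset": [-0.03,-0.025,0],"dr": [0,0,5]},
  {"offset": [-0.06,-0.05,0],"dr": [0,0,10]},
  {"offset": [-0.09,-0.077,0],"dr": [0,0,15]},
  {"offset": [-0.12,-0.103,0],"dr": [0,0,20]},
  {"offset": [-0.15,-0.128,0],"dr": [0,0,25]},
  {"offset": [-0.18,-0.154,0],"dr": [0,0,30]},
  {"offset": [-0.21,-0.18,0],"dr": [0,0,35]},
  {"offset": [-0.24,-0.205,0],"dr": [0,0,40]},
  {"offset": [-0.27,-0.231,0],"dr": [0,0,45]},
  {"offset": [-0.3,-0.257,0],"dr": [0,0,50]},
  {"offset": [-0.33,-0.282,0],"dr": [0,0,55]},
  {"offset": [-0.36,-0.308,0],"dr": [0,0,60]},
  {"offset": [-0.39,-0.333,0],"dr": [0,0,65]},
  {"offset": [-0.42,-0.36,0],"dr": [0,0,70]},
  {"offset": [-0.45,-0.385,0],"dr": [0,0,73.3]},
  {"offset": [-0.48,-0.41,0],"dr": [0,0,73.3]},
  {"offset": [-0.51,-0.436,0],"dr": [0,0,73.3]},
  {"offset": [-0.53,-0.453,0],"dr": [0,0,73.3]},
  {"offset": [-0.54,-0.462,0],"dr": [0,0,73.3]},
], gripper=-1)

```text
time_s: 1.97
position: [0.5568, -0.1007, 0.2227]
tcp_rot: [[0.177, 0.984, 0.002], [0.984, -0.177, -0.002], [-0.001, 0.002, -1.0]]
force: [-0.0, 0.4, 0.5]
opening: 1.003
grasp_force: 0.0
```

```bash
python3 -c "
from h import *
go([.6156,-.2385,.12],ANG)"
```

```text
t 1.97 pos [ 0.5568 -0.1007  0.2227] ytool -10.17 -> off [-0.1251  0.082   0.103 ] drz -0.27
```

>>> servo_tool([
  {"offset": [-0.02,0.013,0],"dr": [0,0,0]},
  {"offset": [-0.045,0.03,0.01],"dr": [0,0,0]},
  {"offset": [-0.075,0.05,0.025],"dr": [0,0,0]},
  {"offset": [-0.1,0.067,0.04],"dr": [0,0,0]},
  {"offset": [-0.117,0.078,0.06],"dr": [0,0,0]},
  {"offset": [-0.125,0.082,0.08],"dr": [0,0,0]},
  {"offset": [-0.125,0.082,0.095],"dr": [0,0,0]},
  {"offset": [-0.125,0.082,0.1],"dr": [0,0,0]},
  {"offset": [-0.125,0.082,0.1],"dr": [0,0,0]},
  {"offset": [-0.125,0.082,0.1],"dr": [0,0,0]},
  {"offset": [-0.125,0.082,0.1],"dr": [0,0,0]},
])

```text
time_s: 2.88
position: [0.6155, -0.2332, 0.124]
tcp_rot: [[0.172, 0.985, 0.002], [0.985, -0.172, -0.001], [-0.001, 0.002, -1.0]]
force: [0.8, 0.3, 0.4]
opening: 0.996
grasp_force: 0.0
```

```bash
python3 -c "
from h import *
go([.6156,-.2385,.018],ANG)"
```

```text
t 2.88 pos [ 0.6155 -0.2332  0.124 ] ytool -9.88 -> off [-0.0051  0.0008  0.106 ] drz 0.02
```

>>> servo_tool([
  {"offset": [-0.003,0.001,0.005],"dr": [0,0,0]},
  {"offset": [-0.005,0.001,0.015],"dr": [0,0,0]},
  {"offset": [-0.005,0.001,0.03],"dr": [0,0,0]},
  {"offset": [-0.005,0.001,0.045],"dr": [0,0,0]},
  {"offset": [-0.005,0.001,0.06],"dr": [0,0,0]},
  {"offset": [-0.005,0.001,0.075],"dr": [0,0,0]},
  {"offset": [-0.005,0.001,0.09],"dr": [0,0,0]},
  {"offset": [-0.005,0.001,0.1],"dr": [0,0,0]},
  {"offset": [-0.005,0.001,0.105],"dr": [0,0,0]},
  {"offset": [-0.005,0.001,0.105],"dr": [0,0,0]},
  {"offset": [-0.005,0.001,0.105],"dr": [0,0,0]},
  {"offset": [-0.005,0.001,0.105],"dr": [0,0,0]},
])

```text
time_s: 3.88
position: [0.6158, -0.2391, 0.0184]
tcp_rot: [[0.172, 0.985, 0.002], [0.985, -0.172, -0.001], [-0.001, 0.002, -1.0]]
force: [-0.0, 0.8, -0.2]
opening: 1.0
grasp_force: 0.0
```

>>> servo_tool([
  {"offset": [0,0,0],"dr": [0,0,0]},
  {"offset": [0,0,0],"dr": [0,0,0]},
  {"offset": [0,0,0],"dr": [0,0,0]},
  {"offset": [0,0,0],"dr": [0,0,0]},
  {"offset": [0,0,0],"dr": [0,0,0]},
  {"offset": [0,0,0],"dr": [0,0,0]},
  {"offset": [0,0,0],"dr": [0,0,0]},
  {"offset": [0,0,0],"dr": [0,0,0]},
  {"offset": [0,0,0],"dr": [0,0,0]},
  {"offset": [0,0,0],"dr": [0,0,0]},
  {"offset": [0,0,0],"dr": [0,0,0]},
  {"offset": [0,0,0],"dr": [0,0,0]},
], gripper=1)

```text
time_s: 4.88
position: [0.6152, -0.2388, 0.0175]
tcp_rot: [[0.172, 0.985, 0.0], [0.985, -0.172, -0.0], [-0.0, 0.0, -1.0]]
force: [1.0, 0.9, -0.3]
opening: 0.354
grasp_force: 30.0
```

```bash
python3 -c "
from h import *
s=bot.read_state();print(s['opening'],s['grasp_force'],s['force'])
go([.5007,.3076,.034],ANG)"
```

```text
0.3541809132051399 29.997625309042633 [ 1.01938169  0.93039387 -0.27685768]
t 4.88 pos [ 0.6152 -0.2388  0.0175] ytool -9.93 -> off [ 0.5184 -0.207  -0.0166] drz -0.03
```

>>> servo_tool([
  {"offset": [0,0,-0.005],"dr": [0,0,0]},
  {"offset": [0,0,-0.015],"dr": [0,0,0]},
  {"offset": [0,0,-0.03],"dr": [0,0,0]},
  {"offset": [0,0,-0.05],"dr": [0,0,0]},
  {"offset": [0,0,-0.07],"dr": [0,0,0]},
  {"offset": [0.005,-0.002,-0.085],"dr": [0,0,0]},
  {"offset": [0.015,-0.006,-0.095],"dr": [0,0,0]},
  {"offset": [0.03,-0.012,-0.1],"dr": [0,0,0]},
  {"offset": [0.05,-0.02,-0.1],"dr": [0,0,0]},
  {"offset": [0.075,-0.03,-0.1],"dr": [0,0,0]},
  {"offset": [0.1,-0.04,-0.1],"dr": [0,0,0]},
  {"offset": [0.125,-0.05,-0.1],"dr": [0,0,0]},
  {"offset": [0.15,-0.06,-0.1],"dr": [0,0,0]},
  {"offset": [0.175,-0.07,-0.1],"dr": [0,0,0]},
  {"offset": [0.2,-0.08,-0.1],"dr": [0,0,0]},
  {"offset": [0.225,-0.09,-0.1],"dr": [0,0,0]},
  {"offset": [0.25,-0.1,-0.1],"dr": [0,0,0]},
  {"offset": [0.275,-0.11,-0.1],"dr": [0,0,0]},
  {"offset": [0.3,-0.12,-0.1],"dr": [0,0,0]},
  {"offset": [0.325,-0.13,-0.1],"dr": [0,0,0]},
])

```text
time_s: 6.55
position: [0.5403, 0.1064, 0.117]
tcp_rot: [[0.172, 0.985, -0.003], [0.985, -0.172, 0.0], [-0.0, -0.003, -1.0]]
force: [-0.1, -0.5, -2.6]
opening: 0.358
grasp_force: 30.0
```

>>> servo_tool([
  {"offset": [0.025,-0.01,0],"dr": [0,0,0]},
  {"offset": [0.05,-0.02,0],"dr": [0,0,0]},
  {"offset": [0.075,-0.03,0],"dr": [0,0,0]},
  {"offset": [0.1,-0.04,0],"dr": [0,0,0]},
  {"offset": [0.125,-0.05,0],"dr": [0,0,0]},
  {"offset": [0.15,-0.06,0],"dr": [0,0,0]},
  {"offset": [0.17,-0.068,0],"dr": [0,0,0]},
  {"offset": [0.183,-0.073,0],"dr": [0,0,0]},
  {"offset": [0.19,-0.076,0],"dr": [0,0,0]},
  {"offset": [0.193,-0.077,0],"dr": [0,0,0]},
  {"offset": [0.193,-0.077,0],"dr": [0,0,0]},
  {"offset": [0.193,-0.077,0],"dr": [0,0,0]},
  {"offset": [0.193,-0.077,0],"dr": [0,0,0]},
  {"offset": [0.193,-0.077,0],"dr": [0,0,0]},
  {"offset": [0.193,-0.077,0],"dr": [0,0,0]},
])

```text
time_s: 7.8
position: [0.5009, 0.3063, 0.1175]
tcp_rot: [[0.174, 0.985, -0.0], [0.985, -0.174, -0.0], [-0.0, -0.0, -1.0]]
force: [-0.4, -0.4, -1.8]
opening: 0.358
grasp_force: 30.0
```

```bash
python3 -c "
from h import *
s=bot.read_state();print(s['opening'],s['grasp_force'],s['force'])
go([.5007,.3076,.0335],ANG)
cap('side','s1')"
```

```text
0.3577331445548122 29.99769334215671 [-0.43098482 -0.41762617 -1.82578727]
t 7.8 pos [0.5009 0.3063 0.1175] ytool -10.02 -> off [ 0.0013 -0.0004  0.084 ] drz -0.12
```

View pics/s1.png

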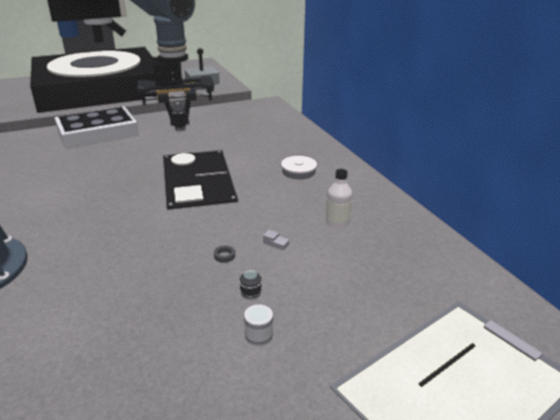

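The long objective hangs upright in the gripper over the round rest (~(180,115)); the gripper body is long along plate x, as wanted. Lowering.

>>> servo_tool([
  {"offset": [0.001,0,0.005],"dr": [0,0,0]},
  {"offset": [0.001,0,0.015],"dr": [0,0,0]},
  {"offset": [0.001,0,0.028],"dr": [0,0,0]},
  {"offset": [0.001,0,0.041],"dr": [0,0,0]},
  {"offset": [0.001,0,0.054],"dr": [0,0,0]},
  {"offset": [0.001,0,0.066],"dr": [0,0,0]},
  {"offset": [0.001,0,0.074],"dr": [0,0,0]},
  {"offset": [0.001,0,0.078],"dr": [0,0,0]},
  {"offset": [0.001,0,0.081],"dr": [0,0,0]},
  {"offset": [0.001,0,0.083],"dr": [0,0,0]},
  {"offset": [0.001,0,0.084],"dr": [0,0,0]},
  {"offset": [0.001,0,0.084],"dr": [0,0,0]},
  {"offset": [0.001,0,0.084],"dr": [0,0,0]},
  {"offset": [0.001,0,0.084],"dr": [0,0,0]},
])

```text
time_s: 9.02
position: [0.501, 0.3083, 0.0341]
tcp_rot: [[0.172, 0.985, 0.001], [0.985, -0.172, 0.0], [0.001, 0.001, -1.0]]
force: [-0.2, 0.1, -1.9]
opening: 0.359
grasp_force: 30.0
```

```bash
python3 -c "
from h import *
s=bot.read_state();print(s['opening'],s['grasp_force'],s['force'])
go([.5007,.3076,.0335],ANG)"
```

```text
0.35928094525993054 29.997771196067333 [-0.18550623  0.10470774 -1.88692635]
t 9.02 pos [0.501  0.3083 0.0341] ytool -9.93 -> off [-0.0008 -0.0002  0.0006] drz -0.03
```

>>> servo_tool([
  {"offset": [0,0,0.0005],"dr": [0,0,0]},
  {"offset": [0,0,0.001],"dr": [0,0,0]},
  {"offset": [0,0,0.001],"dr": [0,0,0]},
  {"offset": [0,0,0.001],"dr": [0,0,0]},
  {"offset": [0,0,0.001],"dr": [0,0,0]},
])

```text
time_s: 9.43
position: [0.501, 0.3084, 0.0335]
tcp_rot: [[0.172, 0.985, 0.001], [0.985, -0.172, 0.0], [0.001, 0.001, -1.0]]
force: [-1.7, -0.7, 6.0]
opening: 0.36
grasp_force: 30.0
```

>>> servo_tool([
  {"offset": [0,0,0],"dr": [0,0,0]},
  {"offset": [0,0,0],"dr": [0,0,0]},
  {"offset": [0,0,0],"dr": [0,0,0]},
  {"offset": [0,0,0],"dr": [0,0,0]},
  {"offset": [0,0,0],"dr": [0,0,0]},
  {"offset": [0,0,0],"dr": [0,0,0]},
  {"offset": [0,0,-0.005],"dr": [0,0,0]},
  {"offset": [0,0,-0.015],"dr": [0,0,0]},
  {"offset": [0,0,-0.03],"dr": [0,0,0]},
  {"offset": [0,0,-0.05],"dr": [0,0,0]},
  {"offset": [0,0,-0.07],"dr": [0,0,0]},
  {"offset": [0,0,-0.085],"dr": [0,0,0]},
  {"offset": [-0.01,0,-0.095],"dr": [0,0,0]},
  {"offset": [-0.03,0,-0.1],"dr": [0,0,0]},
  {"offset": [-0.06,0,-0.1],"dr": [0,0,0]},
  {"offset": [-0.095,0,-0.1],"dr": [0,0,0]},
  {"offset": [-0.13,0,-0.1],"dr": [0,0,0]},
  {"offset": [-0.16,0,-0.1],"dr": [0,0,0]},
  {"offset": [-0.18,0,-0.1],"dr": [0,0,0]},
  {"offset": [-0.19,0,-0.1],"dr": [0,0,0]},
], gripper=-1)

```text
time_s: 11.1
position: [0.4666, 0.1184, 0.1329]
tcp_rot: [[0.175, 0.985, -0.001], [0.985, -0.175, -0.001], [-0.001, -0.001, -1.0]]
force: [0.2, -0.1, 0.4]
opening: 1.002
grasp_force: 0.0
```

```bash
python3 -c "
from h import *
s=bot.read_state();print(s['opening'],s['force'])
go([.4863,-.2744,.12],ANG)
c=cap('top');crop(c,(130,190,260,290),6,'t2')
r=blob(c['color'],(140,236,172,268),lambda a:a.mean(2)>150)
print([ (np.round(q[0],2),q[1],q[2]) for q in r])
print('expect nose px',proj(c,[.5007,.3076,.09]))"
```

```text
1.002378919114996 [ 0.19760887 -0.08119536  0.35534868]
t 11.1 pos [0.4666 0.1184 0.1329] ytool -10.08 -> off [-0.3833  0.0881  0.0131] drz -0.18
[(array([155.83, 250.62]), 300.4296875, ((155.0392198562622, 250.97112941741943), 24.671911239624023, 22.866233825683594, 88.19125366210938))]
expect nose px [146.15935516 251.59185796]
```

View pics/t2.png

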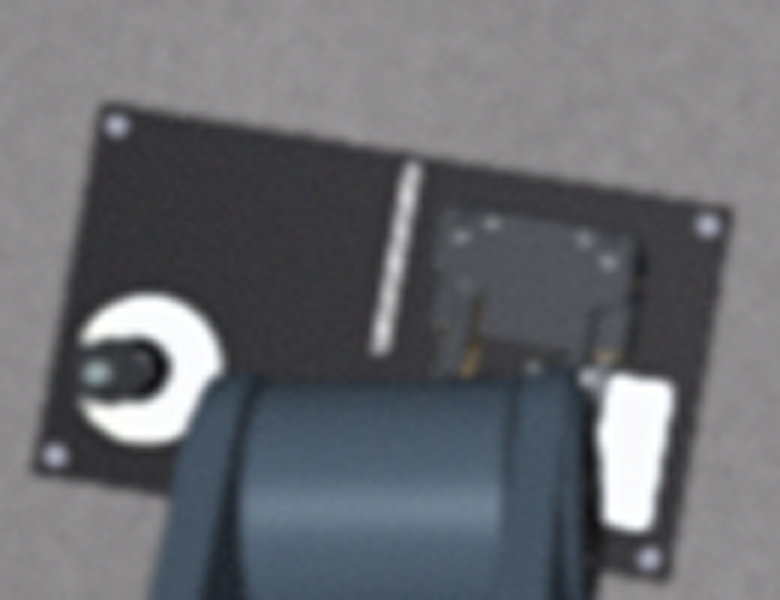

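The long objective stands on the round rest, nose at (145.8,251.8) versus (146.2,251.6) expected: within about 1 mm. On to the short objective.

>>> servo_tool([
  {"offset": [-0.02,0.005,0],"dr": [0,0,0]},
  {"offset": [-0.05,0.012,0],"dr": [0,0,0]},
  {"offset": [-0.085,0.02,0],"dr": [0,0,0]},
  {"offset": [-0.12,0.028,0],"dr": [0,0,0]},
  {"offset": [-0.155,0.036,0],"dr": [0,0,0]},
  {"offset": [-0.19,0.044,0],"dr": [0,0,0]},
  {"offset": [-0.225,0.052,0],"dr": [0,0,0]},
  {"offset": [-0.26,0.06,0],"dr": [0,0,0]},
  {"offset": [-0.295,0.068,0],"dr": [0,0,0]},
  {"offset": [-0.325,0.075,0.003],"dr": [0,0,0]},
  {"offset": [-0.35,0.081,0.006],"dr": [0,0,0]},
  {"offset": [-0.368,0.085,0.01],"dr": [0,0,0]},
  {"offset": [-0.378,0.088,0.02],"dr": [0,0,0]},
  {"offset": [-0.381,0.088,0.03],"dr": [0,0,0]},
  {"offset": [-0.381,0.088,0.04],"dr": [0,0,0]},
  {"offset": [-0.381,0.088,0.045],"dr": [0,0,0]},
  {"offset": [-0.381,0.088,0.045],"dr": [0,0,0]},
  {"offset": [-0.381,0.088,0.045],"dr": [0,0,0]},
  {"offset": [-0.381,0.088,0.045],"dr": [0,0,0]},
])

```text
time_s: 12.73
position: [0.4891, -0.2685, 0.0877]
tcp_rot: [[0.171, 0.985, -0.0], [0.985, -0.171, 0.0], [0.0, -0.0, -1.0]]
force: [0.2, 0.1, 1.1]
opening: 1.002
grasp_force: 0.0
```

```bash
python3 -c "
from h import *
go([.4863,-.2744,.01],ANG)"
```

```text
t 12.73 pos [ 0.4891 -0.2685  0.0877] ytool -9.86 -> off [-0.0063 -0.0017  0.0777] drz 0.04
```

>>> servo_tool([
  {"offset": [-0.003,-0.001,0],"dr": [0,0,0]},
  {"offset": [-0.006,-0.002,0.005],"dr": [0,0,0]},
  {"offset": [-0.006,-0.002,0.015],"dr": [0,0,0]},
  {"offset": [-0.006,-0.002,0.03],"dr": [0,0,0]},
  {"offset": [-0.006,-0.002,0.045],"dr": [0,0,0]},
  {"offset": [-0.006,-0.002,0.06],"dr": [0,0,0]},
  {"offset": [-0.006,-0.002,0.07],"dr": [0,0,0]},
  {"offset": [-0.006,-0.002,0.075],"dr": [0,0,0]},
  {"offset": [-0.006,-0.002,0.078],"dr": [0,0,0]},
  {"offset": [-0.006,-0.002,0.078],"dr": [0,0,0]},
  {"offset": [-0.006,-0.002,0.078],"dr": [0,0,0]},
  {"offset": [-0.006,-0.002,0.078],"dr": [0,0,0]},
])

```text
time_s: 13.73
position: [0.4863, -0.2753, 0.0102]
tcp_rot: [[0.172, 0.985, 0.001], [0.985, -0.172, -0.001], [-0.001, 0.001, -1.0]]
force: [-0.4, -0.1, 0.8]
opening: 1.002
grasp_force: 0.0
```

>>> servo_tool([
  {"offset": [0,0,0],"dr": [0,0,0]},
  {"offset": [0,0,0],"dr": [0,0,0]},
  {"offset": [0,0,0],"dr": [0,0,0]},
  {"offset": [0,0,0],"dr": [0,0,0]},
  {"offset": [0,0,0],"dr": [0,0,0]},
  {"offset": [0,0,0],"dr": [0,0,0]},
  {"offset": [0,0,0],"dr": [0,0,0]},
  {"offset": [0,0,0],"dr": [0,0,0]},
  {"offset": [0,0,0],"dr": [0,0,0]},
  {"offset": [0,0,0],"dr": [0,0,0]},
  {"offset": [0,0,0],"dr": [0,0,0]},
], gripper=1)

```text
time_s: 14.65
position: [0.486, -0.275, 0.0095]
tcp_rot: [[0.172, 0.985, 0.0], [0.985, -0.172, -0.0], [-0.0, 0.0, -1.0]]
force: [0.6, -0.3, 0.1]
opening: 0.448
grasp_force: 30.0
```

```bash
python3 -c "
from h import *
s=bot.read_state();print(s['opening'],s['grasp_force'],s['force'])
go([.4663,.1108,.026],ANG)"
```

```text
0.44780529728813656 29.99973643105477 [ 0.59019976 -0.34357606  0.12134967]
t 14.65 pos [ 0.486  -0.275   0.0095] ytool -9.93 -> off [ 0.3767 -0.0859 -0.0165] drz -0.03
```

>>> servo_tool([
  {"offset": [0,0,-0.005],"dr": [0,0,0]},
  {"offset": [0,0,-0.015],"dr": [0,0,0]},
  {"offset": [0,0,-0.03],"dr": [0,0,0]},
  {"offset": [0,0,-0.045],"dr": [0,0,0]},
  {"offset": [0.005,-0.001,-0.06],"dr": [0,0,0]},
  {"offset": [0.017,-0.004,-0.07],"dr": [0,0,0]},
  {"offset": [0.035,-0.008,-0.075],"dr": [0,0,0]},
  {"offset": [0.06,-0.014,-0.075],"dr": [0,0,0]},
  {"offset": [0.09,-0.021,-0.075],"dr": [0,0,0]},
  {"offset": [0.12,-0.028,-0.075],"dr": [0,0,0]},
  {"offset": [0.15,-0.035,-0.075],"dr": [0,0,0]},
  {"offset": [0.18,-0.042,-0.075],"dr": [0,0,0]},
  {"offset": [0.21,-0.048,-0.075],"dr": [0,0,0]},
  {"offset": [0.24,-0.055,-0.075],"dr": [0,0,0]},
  {"offset": [0.27,-0.062,-0.075],"dr": [0,0,0]},
  {"offset": [0.3,-0.069,-0.075],"dr": [0,0,0]},
  {"offset": [0.325,-0.074,-0.075],"dr": [0,0,0]},
  {"offset": [0.347,-0.079,-0.075],"dr": [0,0,0]},
  {"offset": [0.364,-0.083,-0.075],"dr": [0,0,0]},
  {"offset": [0.374,-0.086,-0.075],"dr": [0,0,0]},
])

```text
time_s: 16.32
position: [0.4644, 0.1106, 0.085]
tcp_rot: [[0.17, 0.985, -0.001], [0.985, -0.17, 0.0], [0.0, -0.001, -1.0]]
force: [-0.8, -0.0, -2.6]
opening: 0.455
grasp_force: 30.0
```

>>> servo_tool([
  {"offset": [0.003,0,0],"dr": [0,0,0]},
  {"offset": [0.003,0,0],"dr": [0,0,0]},
  {"offset": [0.003,0,0],"dr": [0,0,0]},
  {"offset": [0.003,0,0],"dr": [0,0,0]},
  {"offset": [0.003,0,0],"dr": [0,0,0]},
  {"offset": [0.003,0,0],"dr": [0,0,0]},
])

```text
time_s: 16.82
position: [0.4663, 0.1104, 0.0845]
tcp_rot: [[0.174, 0.985, -0.0], [0.985, -0.174, -0.0], [-0.0, -0.0, -1.0]]
force: [-0.5, -0.1, -1.5]
opening: 0.452
grasp_force: 30.0
```

```bash
python3 -c "
from h import *
s=bot.read_state();print(s['opening'],s['grasp_force'],s['force'])
go([.4663,.1108,.0255],ANG)"
```

```text
0.45182319610874805 29.999990528449416 [-0.46133612 -0.1312651  -1.51427702]
t 16.82 pos [0.4663 0.1104 0.0845] ytool -10.02 -> off [ 0.0004 -0.0001  0.059 ] drz -0.12
```

>>> servo_tool([
  {"offset": [0,0,0.006],"dr": [0,0,0]},
  {"offset": [0,0,0.016],"dr": [0,0,0]},
  {"offset": [0,0,0.028],"dr": [0,0,0]},
  {"offset": [0,0,0.04],"dr": [0,0,0]},
  {"offset": [0,0,0.049],"dr": [0,0,0]},
  {"offset": [0,0,0.054],"dr": [0,0,0]},
  {"offset": [0,0,0.057],"dr": [0,0,0]},
  {"offset": [0,0,0.059],"dr": [0,0,0]},
  {"offset": [0,0,0.06],"dr": [0,0,0]},
  {"offset": [0,0,0.06],"dr": [0,0,0]},
  {"offset": [0,0,0.06],"dr": [0,0,0]},
  {"offset": [0,0,0.06],"dr": [0,0,0]},
])

```text
time_s: 17.82
position: [0.466, 0.1111, 0.0255]
tcp_rot: [[0.172, 0.985, 0.0], [0.985, -0.172, -0.0], [-0.0, 0.0, -1.0]]
force: [-1.5, -1.1, 5.8]
opening: 0.45
grasp_force: 30.0
```

Contact. Releasing, lifting and heading back to the right for the barrel.

>>> servo_tool([
  {"offset": [0,0,0],"dr": [0,0,0]},
  {"offset": [0,0,0],"dr": [0,0,0]},
  {"offset": [0,0,0],"dr": [0,0,0]},
  {"offset": [0,0,0],"dr": [0,0,0]},
  {"offset": [0,0,0],"dr": [0,0,0]},
  {"offset": [0,0,0],"dr": [0,0,0]},
  {"offset": [0,0,-0.005],"dr": [0,0,0]},
  {"offset": [0,0,-0.015],"dr": [0,0,0]},
  {"offset": [0,0,-0.03],"dr": [0,0,0]},
  {"offset": [0,0,-0.05],"dr": [0,0,0]},
  {"offset": [-0.01,0.002,-0.065],"dr": [0,0,0]},
  {"offset": [-0.03,0.005,-0.08],"dr": [0,0,0]},
  {"offset": [-0.06,0.01,-0.09],"dr": [0,0,0]},
  {"offset": [-0.095,0.015,-0.09],"dr": [0,0,0]},
  {"offset": [-0.13,0.02,-0.09],"dr": [0,0,0]},
  {"offset": [-0.165,0.027,-0.09],"dr": [0,0,0]},
  {"offset": [-0.2,0.033,-0.09],"dr": [0,0,0]},
  {"offset": [-0.235,0.039,-0.09],"dr": [0,0,0]},
  {"offset": [-0.27,0.045,-0.09],"dr": [0,0,0]},
  {"offset": [-0.3,0.05,-0.09],"dr": [0,0,0]},
], gripper=-1)

```text
time_s: 19.48
position: [0.4637, -0.1955, 0.1156]
tcp_rot: [[0.173, 0.985, 0.001], [0.985, -0.173, -0.001], [-0.001, 0.002, -1.0]]
force: [1.2, -0.2, 0.0]
opening: 1.001
grasp_force: 0.0
```

```bash
python3 -c "
from h import *
s=bot.read_state();print(s['opening'],s['force'])
go([.4615,-.3803,.07],ANG)
c=cap('top');crop(c,(130,190,260,290),6,'t3')
teal=lambda a:a[...,1]-a[...,0]>8
r=blob(c['color'],(208,244,248,284),lambda a:a.mean(2)>150)
print([(np.round(q[0],2),q[1]) for q in blob(c['color'],(208,244,248,284),teal)])
print('expect',proj(c,[.4663,.1108,.06]))"
```

```text
1.0010928183306562 [ 1.2176395  -0.23721628  0.04010941]
t 19.48 pos [ 0.4637 -0.1955  0.1156] ytool -9.99 -> off [-0.1824  0.0298  0.0458] drz -0.09
[(array([226.74, 264.57]), 8.421875)]
expect [225.52832838 264.54455346]
```

View pics/t3.png

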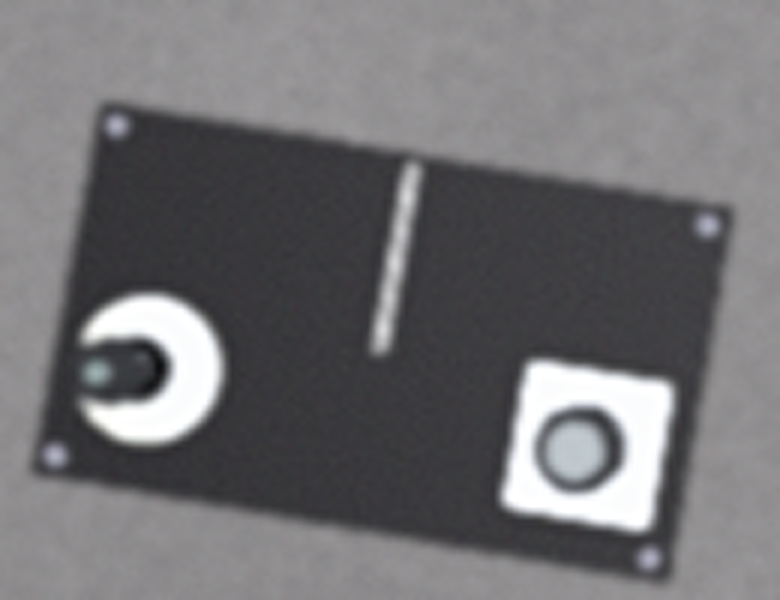

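Both objectives are centred: short one's lens at (225.4,264.4) versus (225.5,264.5) expected. Now the barrel.

>>> servo_tool([
  {"offset": [-0.03,0.005,0],"dr": [0,0,0]},
  {"offset": [-0.06,0.01,0],"dr": [0,0,0]},
  {"offset": [-0.09,0.014,0],"dr": [0,0,0]},
  {"offset": [-0.12,0.02,0],"dr": [0,0,0]},
  {"offset": [-0.145,0.024,0.005],"dr": [0,0,0]},
  {"offset": [-0.162,0.026,0.01],"dr": [0,0,0]},
  {"offset": [-0.172,0.028,0.018],"dr": [0,0,0]},
  {"offset": [-0.175,0.029,0.025],"dr": [0,0,0]},
  {"offset": [-0.175,0.029,0.025],"dr": [0,0,0]},
  {"offset": [-0.175,0.029,0.025],"dr": [0,0,0]},
  {"offset": [-0.175,0.029,0.025],"dr": [0,0,0]},
  {"offset": [-0.175,0.029,0.025],"dr": [0,0,0]},
])

```text
time_s: 20.53
position: [0.4622, -0.3689, 0.0897]
tcp_rot: [[0.171, 0.985, -0.0], [0.985, -0.171, 0.001], [0.001, -0.001, -1.0]]
force: [-0.7, 0.1, 0.0]
opening: 1.001
grasp_force: 0.0
```

```bash
python3 -c "
from h import *
go([.4615,-.3803,.018],ANG)"
```

```text
t 20.53 pos [ 0.4622 -0.3689  0.0897] ytool -9.85 -> off [-0.0114  0.0013  0.0717] drz 0.05
```

>>> servo_tool([
  {"offset": [-0.004,0.001,0],"dr": [0,0,0]},
  {"offset": [-0.009,0.001,0],"dr": [0,0,0]},
  {"offset": [-0.011,0.001,0.005],"dr": [0,0,0]},
  {"offset": [-0.011,0.001,0.015],"dr": [0,0,0]},
  {"offset": [-0.011,0.001,0.03],"dr": [0,0,0]},
  {"offset": [-0.011,0.001,0.045],"dr": [0,0,0]},
  {"offset": [-0.011,0.001,0.06],"dr": [0,0,0]},
  {"offset": [-0.011,0.001,0.068],"dr": [0,0,0]},
  {"offset": [-0.011,0.001,0.072],"dr": [0,0,0]},
  {"offset": [-0.011,0.001,0.072],"dr": [0,0,0]},
  {"offset": [-0.011,0.001,0.072],"dr": [0,0,0]},
  {"offset": [-0.011,0.001,0.072],"dr": [0,0,0]},
])

```text
time_s: 21.53
position: [0.4616, -0.3818, 0.0182]
tcp_rot: [[0.172, 0.985, 0.001], [0.985, -0.172, -0.001], [-0.001, 0.001, -1.0]]
force: [0.0, -0.2, -0.5]
opening: 1.001
grasp_force: 0.0
```

>>> servo_tool([
  {"offset": [0,0,0],"dr": [0,0,0]},
  {"offset": [0,0,0],"dr": [0,0,0]},
  {"offset": [0,0,0],"dr": [0,0,0]},
  {"offset": [0,0,0],"dr": [0,0,0]},
  {"offset": [0,0,0],"dr": [0,0,0]},
  {"offset": [0,0,0],"dr": [0,0,0]},
  {"offset": [0,0,0],"dr": [0,0,0]},
  {"offset": [0,0,0],"dr": [0,0,0]},
  {"offset": [0,0,0],"dr": [0,0,0]},
  {"offset": [0,0,0],"dr": [0,0,0]},
], gripper=1)

```text
time_s: 22.37
position: [0.4612, -0.3814, 0.0176]
tcp_rot: [[0.172, 0.985, 0.0], [0.985, -0.172, -0.0], [-0.0, 0.0, -1.0]]
force: [0.1, 0.8, 0.1]
opening: 0.525
grasp_force: 30.0
```

```bash
python3 -c "
from h import *
s=bot.read_state();print(s['opening'],s['grasp_force'],s['force'])
go([.4835,.2092,.028],ANG)"
```

```text
0.5249494964824298 29.999858485534787 [0.13085132 0.78646766 0.13761559]
t 22.37 pos [ 0.4612 -0.3814  0.0176] ytool -9.93 -> off [ 0.5855 -0.0799 -0.0105] drz -0.03
```

>>> servo_tool([
  {"offset": [0,0,-0.005],"dr": [0,0,0]},
  {"offset": [0,0,-0.015],"dr": [0,0,0]},
  {"offset": [0,0,-0.03],"dr": [0,0,0]},
  {"offset": [0,0,-0.05],"dr": [0,0,0]},
  {"offset": [0.005,-0.001,-0.07],"dr": [0,0,0]},
  {"offset": [0.015,-0.002,-0.085],"dr": [0,0,0]},
  {"offset": [0.035,-0.005,-0.095],"dr": [0,0,0]},
  {"offset": [0.06,-0.008,-0.1],"dr": [0,0,0]},
  {"offset": [0.09,-0.012,-0.1],"dr": [0,0,0]},
  {"offset": [0.12,-0.016,-0.1],"dr": [0,0,0]},
  {"offset": [0.15,-0.02,-0.1],"dr": [0,0,0]},
  {"offset": [0.18,-0.025,-0.1],"dr": [0,0,0]},
  {"offset": [0.21,-0.029,-0.1],"dr": [0,0,0]},
  {"offset": [0.24,-0.033,-0.1],"dr": [0,0,0]},
  {"offset": [0.27,-0.037,-0.1],"dr": [0,0,0]},
  {"offset": [0.3,-0.041,-0.1],"dr": [0,0,0]},
  {"offset": [0.33,-0.045,-0.1],"dr": [0,0,0]},
  {"offset": [0.36,-0.049,-0.1],"dr": [0,0,0]},
  {"offset": [0.39,-0.053,-0.1],"dr": [0,0,0]},
  {"offset": [0.42,-0.057,-0.1],"dr": [0,0,0]},
])

```text
time_s: 24.03
position: [0.4772, 0.0437, 0.1182]
tcp_rot: [[0.173, 0.985, 0.0], [0.985, -0.173, -0.0], [-0.0, 0.0, -1.0]]
force: [0.4, -0.5, -3.6]
opening: 0.523
grasp_force: 30.0
```

>>> servo_tool([
  {"offset": [0.03,-0.004,0],"dr": [0,0,0]},
  {"offset": [0.06,-0.008,0],"dr": [0,0,0]},
  {"offset": [0.09,-0.012,0],"dr": [0,0,0]},
  {"offset": [0.115,-0.016,0],"dr": [0,0,0]},
  {"offset": [0.137,-0.019,0],"dr": [0,0,0]},
  {"offset": [0.152,-0.021,0],"dr": [0,0,0]},
  {"offset": [0.161,-0.022,0],"dr": [0,0,0]},
  {"offset": [0.164,-0.023,0],"dr": [0,0,0]},
  {"offset": [0.164,-0.023,0],"dr": [0,0,0]},
  {"offset": [0.164,-0.023,0],"dr": [0,0,0]},
  {"offset": [0.164,-0.023,0],"dr": [0,0,0]},
  {"offset": [0.164,-0.023,0],"dr": [0,0,0]},
  {"offset": [0.164,-0.023,0],"dr": [0,0,0]},
])

```text
time_s: 25.12
position: [0.4832, 0.2069, 0.1175]
tcp_rot: [[0.174, 0.985, -0.0], [0.985, -0.174, -0.0], [-0.0, -0.0, -1.0]]
force: [0.1, 0.6, -1.4]
opening: 0.52
grasp_force: 30.0
```

```bash
python3 -c "
from h import *
s=bot.read_state();print(s['opening'],s['grasp_force'],s['force'])
go(np.array([.4835,.2092,.0276])-.001*ey,ANG)"
```

```text
0.5200743628180453 30.000030496157706 [ 0.10121832  0.59606689 -1.41358691]
t 25.12 pos [0.4832 0.2069 0.1175] ytool -10.01 -> off [ 0.0013 -0.0001  0.0899] drz -0.11
```

>>> servo_tool([
  {"offset": [0.001,0,0.006],"dr": [0,0,0]},
  {"offset": [0.001,0,0.016],"dr": [0,0,0]},
  {"offset": [0.001,0,0.03],"dr": [0,0,0]},
  {"offset": [0.001,0,0.045],"dr": [0,0,0]},
  {"offset": [0.001,0,0.06],"dr": [0,0,0]},
  {"offset": [0.001,0,0.073],"dr": [0,0,0]},
  {"offset": [0.001,0,0.082],"dr": [0,0,0]},
  {"offset": [0.001,0,0.087],"dr": [0,0,0]},
  {"offset": [0.001,0,0.089],"dr": [0,0,0]},
  {"offset": [0.001,0,0.09],"dr": [0,0,0]},
  {"offset": [0.001,0,0.091],"dr": [0,0,0]},
  {"offset": [0.001,0,0.091],"dr": [0,0,0]},
  {"offset": [0.001,0,0.091],"dr": [0,0,0]},
  {"offset": [0.001,0,0.091],"dr": [0,0,0]},
])

```text
time_s: 26.28
position: [0.483, 0.2087, 0.0275]
tcp_rot: [[0.172, 0.985, 0.0], [0.985, -0.172, -0.0], [-0.0, 0.0, -1.0]]
force: [-3.5, -1.4, 5.2]
opening: 0.524
grasp_force: 30.0
```

>>> servo_tool([
  {"offset": [0,0,0],"dr": [0,0,0]},
  {"offset": [0,0,0],"dr": [0,0,0]},
  {"offset": [0,0,0],"dr": [0,0,0]},
  {"offset": [0,0,0],"dr": [0,0,0]},
  {"offset": [0,0,0],"dr": [0,0,0]},
  {"offset": [0,0,0],"dr": [0,0,0]},
  {"offset": [0,0,-0.005],"dr": [0,0,0]},
  {"offset": [0,0,-0.015],"dr": [0,0,0]},
  {"offset": [0,0,-0.03],"dr": [0,0,0]},
  {"offset": [0,0,-0.05],"dr": [0,0,0]},
  {"offset": [-0.005,0.001,-0.07],"dr": [0,0,0]},
  {"offset": [-0.02,0.003,-0.085],"dr": [0,0,0]},
  {"offset": [-0.05,0.008,-0.09],"dr": [0,0,0]},
  {"offset": [-0.085,0.013,-0.09],"dr": [0,0,0]},
  {"offset": [-0.12,0.018,-0.09],"dr": [0,0,0]},
  {"offset": [-0.155,0.024,-0.09],"dr": [0,0,0]},
  {"offset": [-0.19,0.029,-0.09],"dr": [0,0,0]},
  {"offset": [-0.225,0.034,-0.09],"dr": [0,0,0]},
  {"offset": [-0.26,0.04,-0.09],"dr": [0,0,0]},
  {"offset": [-0.295,0.045,-0.09],"dr": [0,0,0]},
], gripper=-1)

```text
time_s: 27.95
position: [0.4768, -0.0914, 0.1176]
tcp_rot: [[0.173, 0.985, 0.001], [0.985, -0.173, -0.001], [-0.0, 0.002, -1.0]]
force: [0.6, 1.1, -0.1]
opening: 1.0
grasp_force: 0.0
```

>>> servo_tool([
  {"offset": [-0.025,0.004,0],"dr": [0,0,0]},
  {"offset": [-0.042,0.006,0.01],"dr": [0,0,0]},
  {"offset": [-0.052,0.008,0.025],"dr": [0,0,0]},
  {"offset": [-0.058,0.009,0.04],"dr": [0,0,0]},
  {"offset": [-0.058,0.009,0.055],"dr": [0,0,0]},
  {"offset": [-0.058,0.009,0.065],"dr": [0,0,0]},
  {"offset": [-0.058,0.009,0.07],"dr": [0,0,0]},
  {"offset": [-0.058,0.009,0.07],"dr": [0,0,0]},
  {"offset": [-0.058,0.009,0.07],"dr": [0,0,0]},
  {"offset": [-0.058,0.009,0.07],"dr": [0,0,0]},
  {"offset": [-0.058,0.009,0.07],"dr": [0,0,0]},
])

```text
time_s: 28.87
position: [0.4761, -0.1483, 0.0473]
tcp_rot: [[0.172, 0.985, 0.001], [0.985, -0.172, -0.001], [-0.001, 0.001, -1.0]]
force: [-0.3, -0.7, 0.6]
opening: 0.998
grasp_force: 0.0
```

```bash
python3 -c "
from h import *
s=bot.read_state();print(s['opening'],s['force'])
c=cap('top');crop(c,(150,190,360,290),3.8 and 3,'t4')
r=blob(c['color'],(180,225,212,262),lambda a:a.mean(2)>150)
for q in r: print('barrel?',np.round(q[0],2),round(q[1]),ray(c,q[2][0],.06),ray(c,q[0],.06))
print('expect',proj(c,[.4835,.2092,.06]))
go([.4755,-.149,.003],ANG)"
```

```text
0.9980620671953908 [-0.28521753 -0.71092162  0.55039661]
barrel? [187.59 255.81] 182 [0.49071905 0.20792076 0.06      ] [0.48897053 0.20880387 0.06      ]
barrel? [194.89 236.08] 51 [0.53970972 0.19038135 0.06      ] [0.53961816 0.19036564 0.06      ]
expect [187.41547142 257.94286419]
t 28.92 pos [ 0.4761 -0.1483  0.0473] ytool -9.9 -> off [-0.0008 -0.0005  0.0443] drz -0.0
```

View pics/t4.png

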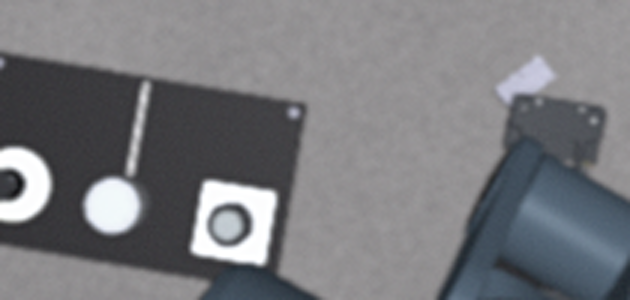

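Barrel stands at crop (113,206) → about (187.3,258.3), versus (187.4,257.9) expected; good. Descending on the ring and re-measuring the barrel with a wider box.

>>> servo_tool([
  {"offset": [-0.001,0,0.005],"dr": [0,0,0]},
  {"offset": [-0.001,0,0.012],"dr": [0,0,0]},
  {"offset": [-0.001,0,0.022],"dr": [0,0,0]},
  {"offset": [-0.001,0,0.032],"dr": [0,0,0]},
  {"offset": [-0.001,0,0.039],"dr": [0,0,0]},
  {"offset": [-0.001,0,0.043],"dr": [0,0,0]},
  {"offset": [-0.001,0,0.044],"dr": [0,0,0]},
  {"offset": [-0.001,0,0.044],"dr": [0,0,0]},
  {"offset": [-0.001,0,0.044],"dr": [0,0,0]},
])

```text
time_s: 29.67
position: [0.4755, -0.1493, 0.0025]
tcp_rot: [[0.173, 0.985, 0.0], [0.985, -0.173, -0.0], [-0.0, 0.0, -1.0]]
force: [0.8, 0.0, 0.4]
opening: 1.002
grasp_force: 0.0
```

>>> servo_tool([
  {"offset": [0,0,0],"dr": [0,0,0]},
  {"offset": [0,0,0],"dr": [0,0,0]},
  {"offset": [0,0,0],"dr": [0,0,0]},
  {"offset": [0,0,0],"dr": [0,0,0]},
  {"offset": [0,0,0],"dr": [0,0,0]},
  {"offset": [0,0,0],"dr": [0,0,0]},
  {"offset": [0,0,0],"dr": [0,0,0]},
  {"offset": [0,0,0],"dr": [0,0,0]},
  {"offset": [0,0,0],"dr": [0,0,0]},
  {"offset": [0,0,0],"dr": [0,0,0]},
], gripper=1)

```text
time_s: 30.5
position: [0.4754, -0.1493, 0.0026]
tcp_rot: [[0.172, 0.985, 0.0], [0.985, -0.172, -0.0], [-0.0, 0.0, -1.0]]
force: [0.3, -0.5, 0.7]
opening: 0.497
grasp_force: 30.0
```

```bash
python3 -c "
from h import *
s=bot.read_state();print(s['opening'],s['grasp_force'],s['force'])
c=cap('top')
for th in(140,160,180):
  q=blob(c['color'],(174,240,202,274),lambda a:a.mean(2)>th)[0]; print('barrel',np.round(q[0],2),round(q[1]),q[2][1:3],ray(c,q[0],.06),ray(c,q[2][0],.06))
go([.4835,.2092,.064],ANG)"
```

```text
0.4966562799321972 30.00008407048881 [ 0.32654991 -0.48707232  0.72433068]
barrel [187.05 258.11] 275 (18.71478271484375, 18.73621940612793) [0.48308281 0.21013485 0.06      ] [0.48305979 0.2100933  0.06      ]
barrel [187.02 258.11] 260 (18.168052673339844, 18.279855728149414) [0.4830716  0.21021513 0.06      ] [0.48297232 0.21013899 0.06      ]
barrel [187.   258.12] 247 (17.72083854675293, 17.77674102783203) [0.48305094 0.21026144 0.06      ] [0.48310076 0.21023711 0.06      ]
t 30.55 pos [ 0.4754 -0.1493  0.0026] ytool -9.93 -> off [ 0.3545 -0.0539 -0.0614] drz -0.03
```

>>> servo_tool([
  {"offset": [0,0,-0.005],"dr": [0,0,0]},
  {"offset": [0,0,-0.015],"dr": [0,0,0]},
  {"offset": [0,0,-0.03],"dr": [0,0,0]},
  {"offset": [0.005,-0.001,-0.05],"dr": [0,0,0]},
  {"offset": [0.015,-0.002,-0.07],"dr": [0,0,0]},
  {"offset": [0.03,-0.004,-0.09],"dr": [0,0,0]},
  {"offset": [0.055,-0.008,-0.1],"dr": [0,0,0]},
  {"offset": [0.085,-0.013,-0.11],"dr": [0,0,0]},
  {"offset": [0.115,-0.017,-0.11],"dr": [0,0,0]},
  {"offset": [0.145,-0.022,-0.11],"dr": [0,0,0]},
  {"offset": [0.175,-0.026,-0.11],"dr": [0,0,0]},
  {"offset": [0.205,-0.031,-0.11],"dr": [0,0,0]},
  {"offset": [0.235,-0.036,-0.11],"dr": [0,0,0]},
  {"offset": [0.265,-0.04,-0.11],"dr": [0,0,0]},
  {"offset": [0.295,-0.044,-0.11],"dr": [0,0,0]},
  {"offset": [0.32,-0.048,-0.11],"dr": [0,0,0]},
  {"offset": [0.34,-0.052,-0.11],"dr": [0,0,0]},
  {"offset": [0.35,-0.053,-0.11],"dr": [0,0,0]},
  {"offset": [0.355,-0.054,-0.11],"dr": [0,0,0]},
  {"offset": [0.355,-0.054,-0.11],"dr": [0,0,0]},
])

```text
time_s: 32.22
position: [0.4834, 0.2102, 0.1129]
tcp_rot: [[0.171, 0.985, 0.0], [0.985, -0.171, -0.0], [-0.0, 0.0, -1.0]]
force: [0.9, -0.1, -0.1]
opening: 0.494
grasp_force: 30.0
```

>>> servo_tool([
  {"offset": [0,0,0],"dr": [0,0,0]},
  {"offset": [0,0,0],"dr": [0,0,0]},
  {"offset": [0,0,0],"dr": [0,0,0]},
  {"offset": [0,0,0],"dr": [0,0,0]},
  {"offset": [0,0,0],"dr": [0,0,0]},
])

```text
time_s: 32.63
position: [0.4836, 0.209, 0.1125]
tcp_rot: [[0.174, 0.985, -0.0], [0.985, -0.174, -0.0], [-0.0, -0.0, -1.0]]
force: [-0.7, -1.1, -0.2]
opening: 0.501
grasp_force: 30.0
```

```bash
python3 -c "
from h import *
s=bot.read_state();print(s['opening'],s['grasp_force'],s['force'])
go([.4831,.2101,.0626],ANG)
s=cap('side');crop(s,(150,100,260,210),5,'s5')"
```

```text
0.5011578766153576 29.999827542342246 [-0.69029512 -1.1224234  -0.1574508 ]
t 32.63 pos [0.4836 0.209  0.1125] ytool -10.0 -> off [ 0.001  -0.0006  0.0499] drz -0.1
```

View pics/s5.png

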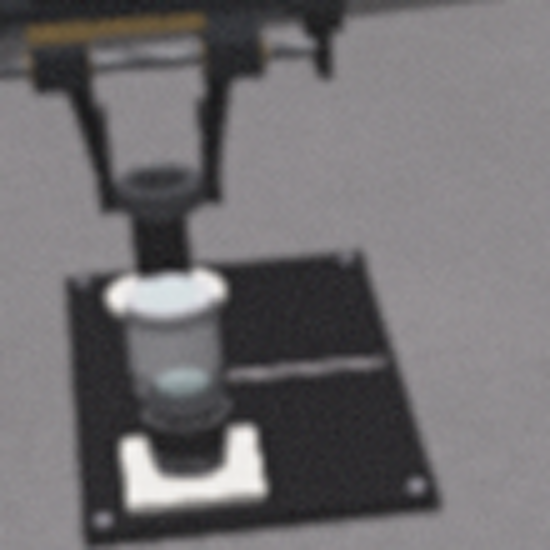

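The ring is held level above the barrel (side crop (159,190)). Lowering.

>>> servo_tool([
  {"offset": [0.0005,-0.0005,0.005],"dr": [0,0,0]},
  {"offset": [0.0005,-0.0005,0.013],"dr": [0,0,0]},
  {"offset": [0.0005,-0.0005,0.023],"dr": [0,0,0]},
  {"offset": [0.0005,-0.0005,0.033],"dr": [0,0,0]},
  {"offset": [0.0005,-0.0005,0.041],"dr": [0,0,0]},
  {"offset": [0.0005,-0.0005,0.046],"dr": [0,0,0]},
  {"offset": [0.0005,-0.0005,0.048],"dr": [0,0,0]},
  {"offset": [0.0005,-0.0005,0.049],"dr": [0,0,0]},
  {"offset": [0.0005,-0.0005,0.05],"dr": [0,0,0]},
  {"offset": [0.0005,-0.0005,0.05],"dr": [0,0,0]},
  {"offset": [0.0005,-0.0005,0.05],"dr": [0,0,0]},
  {"offset": [0.0005,-0.0005,0.05],"dr": [0,0,0]},
])

```text
time_s: 33.68
position: [0.4834, 0.2104, 0.0629]
tcp_rot: [[0.172, 0.985, 0.001], [0.985, -0.172, 0.0], [0.0, 0.001, -1.0]]
force: [0.7, -0.4, -0.2]
opening: 0.494
grasp_force: 30.0
```

>>> servo_tool([
  {"offset": [0,0,0.0005],"dr": [0,0,0]},
  {"offset": [0,0,0.001],"dr": [0,0,0]},
  {"offset": [0,0,0.001],"dr": [0,0,0]},
  {"offset": [0,0,0.001],"dr": [0,0,0]},
])

```text
time_s: 34.02
position: [0.4834, 0.2104, 0.0625]
tcp_rot: [[0.172, 0.985, 0.001], [0.985, -0.172, 0.0], [0.0, 0.001, -1.0]]
force: [-1.5, 0.1, 6.4]
opening: 0.492
grasp_force: 30.0
```

>>> servo_tool([
  {"offset": [0,0,0],"dr": [0,0,0]},
  {"offset": [0,0,0],"dr": [0,0,0]},
  {"offset": [0,0,0],"dr": [0,0,0]},
  {"offset": [0,0,0],"dr": [0,0,0]},
  {"offset": [0,0,0],"dr": [0,0,0]},
  {"offset": [0,0,0],"dr": [0,0,0]},
  {"offset": [0,0,-0.005],"dr": [0,0,0]},
  {"offset": [0,0,-0.015],"dr": [0,0,0]},
  {"offset": [0,0,-0.03],"dr": [0,0,0]},
  {"offset": [0,0,-0.045],"dr": [0,0,0]},
  {"offset": [-0.01,0.005,-0.055],"dr": [0,0,-2]},
  {"offset": [-0.03,0.015,-0.055],"dr": [0,0,-6]},
  {"offset": [-0.06,0.03,-0.055],"dr": [0,0,-11]},
  {"offset": [-0.09,0.045,-0.055],"dr": [0,0,-16]},
  {"offset": [-0.12,0.06,-0.055],"dr": [0,0,-21]},
  {"offset": [-0.15,0.075,-0.055],"dr": [0,0,-26]},
  {"offset": [-0.18,0.09,-0.055],"dr": [0,0,-31]},
  {"offset": [-0.21,0.105,-0.055],"dr": [0,0,-36]},
  {"offset": [-0.24,0.12,-0.055],"dr": [0,0,-41]},
  {"offset": [-0.27,0.135,-0.055],"dr": [0,0,-46]},
], gripper=-1)

```text
time_s: 35.68
position: [0.5699, -0.0807, 0.1176]
tcp_rot: [[-0.592, 0.806, 0.001], [0.806, 0.592, -0.0], [-0.001, 0.001, -1.0]]
force: [-0.1, 1.0, 0.3]
opening: 1.0
grasp_force: 0.0
```

```bash
python3 -c "
from h import *
go([.5896,-.1482,.06],37.1)
c=cap('top')
for th in(85,95):
  for q in blob(c['color'],(174,240,202,274),lambda a:a.mean(2)<th): print('ring',np.round(q[0],2),round(q[1]),q[2][1:3],ray(c,q[2][0],.074).round(4))
print('expect ring top',proj(c,[.4831,.2101,.074]))
crop(c,(140,215,250,285),7,'t6')"
```

```text
t 35.68 pos [ 0.5699 -0.0807  0.1176] ytool 36.3 -> off [-0.066  -0.0241  0.0577] drz -0.8
ring [186.65 256.63] 596 (33.875, 27.875) [0.4876 0.2062 0.074 ]
ring [186.61 256.7 ] 651 (33.875, 27.875) [0.4876 0.2062 0.074 ]
expect ring top [185.95279349 258.27699553]
```

View pics/t6.png

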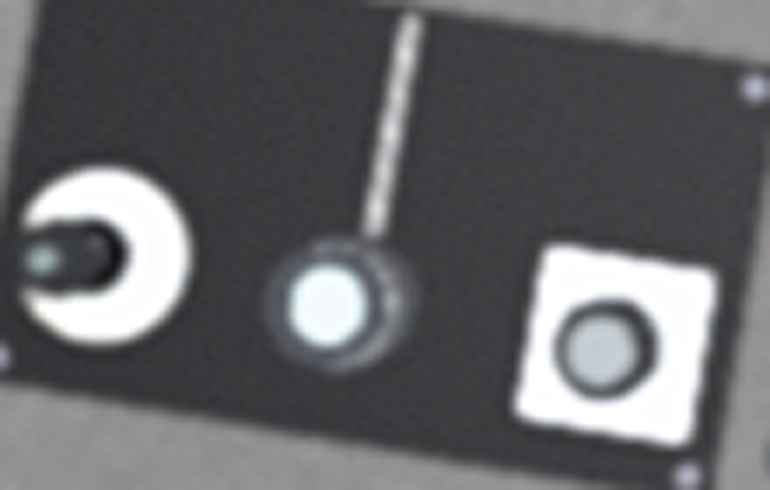

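Ring sits centred on the barrel (outer circle centre ≈ (186.1,258.1) versus (186.0,258.3) expected). Now the gauge.

>>> servo_tool([
  {"offset": [-0.015,-0.006,0],"dr": [0,0,-1]},
  {"offset": [-0.033,-0.012,0.01],"dr": [0,0,-1]},
  {"offset": [-0.05,-0.018,0.02],"dr": [0,0,-1]},
  {"offset": [-0.062,-0.023,0.035],"dr": [0,0,-1]},
  {"offset": [-0.066,-0.024,0.05],"dr": [0,0,-1]},
  {"offset": [-0.066,-0.024,0.06],"dr": [0,0,-1]},
  {"offset": [-0.066,-0.024,0.065],"dr": [0,0,-1]},
  {"offset": [-0.066,-0.024,0.065],"dr": [0,0,-1]},
  {"offset": [-0.066,-0.024,0.065],"dr": [0,0,-1]},
  {"offset": [-0.066,-0.024,0.065],"dr": [0,0,-1]},
  {"offset": [-0.066,-0.024,0.065],"dr": [0,0,-1]},
])

```text
time_s: 36.65
position: [0.5894, -0.1461, 0.0525]
tcp_rot: [[-0.603, 0.797, 0.001], [0.797, 0.603, -0.001], [-0.001, 0.001, -1.0]]
force: [0.8, -0.5, 1.0]
opening: 0.999
grasp_force: 0.0
```

```bash
python3 -c "
from h import *
go([.5896,-.1482,.0035],37.1)"
```

```text
t 36.65 pos [ 0.5894 -0.1461  0.0525] ytool 37.11 -> off [-0.0017 -0.0011  0.049 ] drz 0.01
```

>>> servo_tool([
  {"offset": [-0.001,-0.001,0.005],"dr": [0,0,0]},
  {"offset": [-0.001,-0.001,0.014],"dr": [0,0,0]},
  {"offset": [-0.001,-0.001,0.026],"dr": [0,0,0]},
  {"offset": [-0.001,-0.001,0.037],"dr": [0,0,0]},
  {"offset": [-0.001,-0.001,0.044],"dr": [0,0,0]},
  {"offset": [-0.001,-0.001,0.047],"dr": [0,0,0]},
  {"offset": [-0.001,-0.001,0.049],"dr": [0,0,0]},
  {"offset": [-0.001,-0.001,0.049],"dr": [0,0,0]},
  {"offset": [-0.001,-0.001,0.049],"dr": [0,0,0]},
])

```text
time_s: 37.4
position: [0.5889, -0.1479, 0.0025]
tcp_rot: [[-0.603, 0.798, 0.0], [0.798, 0.603, -0.0], [-0.0, 0.0, -1.0]]
force: [0.6, -0.5, 1.0]
opening: 0.998
grasp_force: 0.0
```

>>> servo_tool([
  {"offset": [0,0,0],"dr": [0,0,0]},
  {"offset": [0,0,0],"dr": [0,0,0]},
  {"offset": [0,0,0],"dr": [0,0,0]},
  {"offset": [0,0,0],"dr": [0,0,0]},
  {"offset": [0,0,0],"dr": [0,0,0]},
  {"offset": [0,0,0],"dr": [0,0,0]},
  {"offset": [0,0,0],"dr": [0,0,0]},
  {"offset": [0,0,0],"dr": [0,0,0]},
  {"offset": [0,0,0],"dr": [0,0,0]},
  {"offset": [0,0,0],"dr": [0,0,0]},
  {"offset": [0,0,0],"dr": [0,0,0]},
  {"offset": [0,0,0],"dr": [0,0,0]},
], gripper=1)

```text
time_s: 38.4
position: [0.5888, -0.1478, 0.0026]
tcp_rot: [[-0.603, 0.798, 0.0], [0.798, 0.603, 0.0], [-0.0, 0.0, -1.0]]
force: [-0.2, -0.0, -0.1]
opening: 0.272
grasp_force: 30.0
```

```bash
python3 -c "
from h import *
s=bot.read_state();print(s['opening'],s['grasp_force'],s['force'])
G=np.array([.4833,.2096,0])+.08*ex;print(G)
go([G[0],G[1],.0135],ANG)"
```

```text
0.2722439595003544 29.99996155500412 [-0.22426646 -0.01013204 -0.07121845]
[0.5621  0.19584 0.     ]
t 38.4 pos [ 0.5888 -0.1478  0.0026] ytool 37.07 -> off [ 0.2903  0.1858 -0.0109] drz 46.97
```

>>> servo_tool([
  {"offset": [0,0,-0.005],"dr": [0,0,0]},
  {"offset": [0,0,-0.015],"dr": [0,0,0]},
  {"offset": [0,0,-0.03],"dr": [0,0,0]},
  {"offset": [0.005,0.003,-0.05],"dr": [0,0,1]},
  {"offset": [0.015,0.01,-0.07],"dr": [0,0,3]},
  {"offset": [0.035,0.022,-0.085],"dr": [0,0,6]},
  {"offset": [0.055,0.035,-0.095],"dr": [0,0,10]},
  {"offset": [0.08,0.051,-0.1],"dr": [0,0,14]},
  {"offset": [0.105,0.067,-0.1],"dr": [0,0,18]},
  {"offset": [0.13,0.083,-0.1],"dr": [0,0,22]},
  {"offset": [0.155,0.099,-0.1],"dr": [0,0,26]},
  {"offset": [0.18,0.115,-0.1],"dr": [0,0,30]},
  {"offset": [0.205,0.131,-0.1],"dr": [0,0,34]},
  {"offset": [0.23,0.147,-0.1],"dr": [0,0,38]},
  {"offset": [0.252,0.161,-0.1],"dr": [0,0,42]},
  {"offset": [0.27,0.173,-0.1],"dr": [0,0,45]},
  {"offset": [0.282,0.181,-0.1],"dr": [0,0,47]},
  {"offset": [0.288,0.185,-0.1],"dr": [0,0,47]},
  {"offset": [0.29,0.186,-0.1],"dr": [0,0,47]},
  {"offset": [0.29,0.186,-0.1],"dr": [0,0,47]},
])

```text
time_s: 40.07
position: [0.5621, 0.1957, 0.1029]
tcp_rot: [[0.171, 0.985, 0.0], [0.985, -0.171, -0.0], [-0.0, 0.0, -1.0]]
force: [-0.4, 1.1, -2.8]
opening: 0.271
grasp_force: 30.0
```

>>> servo_tool([
  {"offset": [0,0,0],"dr": [0,0,0]},
  {"offset": [0,0,0],"dr": [0,0,0]},
  {"offset": [0,0,0],"dr": [0,0,0]},
  {"offset": [0,0,0],"dr": [0,0,0]},
  {"offset": [0,0,0],"dr": [0,0,0]},
])

```text
time_s: 40.48
position: [0.5624, 0.1951, 0.1025]
tcp_rot: [[0.173, 0.985, -0.0], [0.985, -0.173, -0.0], [-0.0, -0.0, -1.0]]
force: [0.1, -0.6, -0.9]
opening: 0.272
grasp_force: 30.0
```

```bash
python3 -c "
from h import *
s=bot.read_state();print(s['opening'],s['grasp_force'],s['force'])
go([.5621,.1958,.0126],ANG)
s=cap('side');crop(s,(150,90,270,210),5,'s7')"
```

```text
0.2720294826226547 30.000042468309402 [ 0.13995428 -0.58657903 -0.87281598]
t 40.48 pos [0.5624 0.1951 0.1025] ytool -9.98 -> off [ 0.0007 -0.0004  0.0899] drz -0.08
```

View pics/s7.png

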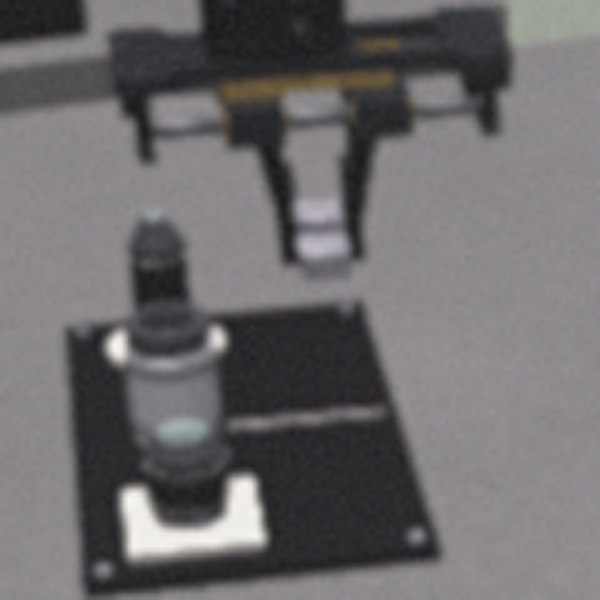

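The gauge is held level and square over the line (side crop (322,235)). Lowering; the gripper's ends will clear the ring by about 8 mm.

>>> servo_tool([
  {"offset": [0,0,0.006],"dr": [0,0,0]},
  {"offset": [0,0,0.016],"dr": [0,0,0]},
  {"offset": [0,0,0.03],"dr": [0,0,0]},
  {"offset": [0,0,0.045],"dr": [0,0,0]},
  {"offset": [0,0,0.06],"dr": [0,0,0]},
  {"offset": [0,0,0.072],"dr": [0,0,0]},
  {"offset": [0,0,0.081],"dr": [0,0,0]},
  {"offset": [0,0,0.086],"dr": [0,0,0]},
  {"offset": [0,0,0.089],"dr": [0,0,0]},
  {"offset": [0,0,0.09],"dr": [0,0,0]},
  {"offset": [0,0,0.0905],"dr": [0,0,0]},
  {"offset": [0,0,0.0905],"dr": [0,0,0]},
  {"offset": [0,0,0.0905],"dr": [0,0,0]},
  {"offset": [0,0,0.0905],"dr": [0,0,0]},
])

```text
time_s: 41.7
position: [0.563, 0.1958, 0.0125]
tcp_rot: [[0.172, 0.985, 0.002], [0.985, -0.172, 0.0], [0.001, 0.002, -1.0]]
force: [-0.1, -0.1, 0.5]
opening: 0.276
grasp_force: 30.0
```

>>> servo_tool([
  {"offset": [0,0,0.0005],"dr": [0,0,0]},
  {"offset": [0,0,0.0005],"dr": [0,0,0]},
  {"offset": [0,0,0.0005],"dr": [0,0,0]},
  {"offset": [0,0,0.0005],"dr": [0,0,0]},
])

```text
time_s: 42.03
position: [0.563, 0.1958, 0.0125]
tcp_rot: [[0.172, 0.985, 0.002], [0.985, -0.172, 0.0], [0.001, 0.002, -1.0]]
force: [-0.4, -0.8, 5.2]
opening: 0.275
grasp_force: 30.0
```

>>> servo_tool([
  {"offset": [0,0,0],"dr": [0,0,0]},
  {"offset": [0,0,0],"dr": [0,0,0]},
  {"offset": [0,0,0],"dr": [0,0,0]},
  {"offset": [0,0,0],"dr": [0,0,0]},
  {"offset": [0,0,0],"dr": [0,0,0]},
  {"offset": [0,0,0],"dr": [0,0,0]},
  {"offset": [0,0,-0.005],"dr": [0,0,0]},
  {"offset": [0,0,-0.015],"dr": [0,0,0]},
  {"offset": [0,0,-0.03],"dr": [0,0,0]},
  {"offset": [0,0,-0.05],"dr": [0,0,0]},
  {"offset": [0,0,-0.075],"dr": [0,0,0]},
  {"offset": [0,0,-0.1],"dr": [0,0,0]},
  {"offset": [-0.02,0,-0.12],"dr": [0,0,0]},
  {"offset": [-0.05,0,-0.13],"dr": [0,0,0]},
  {"offset": [-0.085,0,-0.13],"dr": [0,0,0]},
  {"offset": [-0.12,0,-0.13],"dr": [0,0,0]},
  {"offset": [-0.155,0,-0.13],"dr": [0,0,0]},
  {"offset": [-0.19,0,-0.13],"dr": [0,0,0]},
  {"offset": [-0.22,0,-0.13],"dr": [0,0,0]},
  {"offset": [-0.25,0,-0.13],"dr": [0,0,0]},
], gripper=0.1)

```text
time_s: 43.7
position: [0.5189, -0.0522, 0.1427]
tcp_rot: [[0.173, 0.985, 0.001], [0.985, -0.173, -0.0], [-0.0, 0.001, -1.0]]
force: [-0.3, -0.6, 0.1]
opening: 0.449
grasp_force: 0.0
```

>>> servo_tool([
  {"offset": [-0.03,0,0],"dr": [0,0,0]},
  {"offset": [-0.06,0,0],"dr": [0,0,0]},
  {"offset": [-0.08,0,0],"dr": [0,0,0]},
  {"offset": [-0.09,0,0],"dr": [0,0,0]},
  {"offset": [-0.09,0,0],"dr": [0,0,0]},
  {"offset": [-0.09,0,0],"dr": [0,0,0]},
  {"offset": [-0.09,0,0],"dr": [0,0,0]},
])

```text
time_s: 44.28
position: [0.5036, -0.138, 0.1417]
tcp_rot: [[0.172, 0.985, -0.0], [0.985, -0.172, 0.001], [0.001, -0.0, -1.0]]
force: [1.0, 0.1, 0.1]
opening: 0.451
grasp_force: 0.0
```

```bash
python3 -c "
from h import *
s=bot.read_state();print(s['time_s'],s['position'],s['opening'],s['force'])
c=cap('top');crop(c,(130,190,260,290),6,'t8');sd=cap('side');crop(sd,(150,140,250,215),7,'s8')
f=lambda a:(a.mean(2)>120)&(a[...,2]-a[...,0]>5)
for q in blob(c['color'],(174,218,216,246),f)[:2]:
  r=q[3];P=[ray(c,p,.028)[:2] for p in r];e=sorted([(np.linalg.norm(P[i]-P[i-1]),np.degrees(np.arctan2(*(P[i]-P[i-1])[::-1]))) for i in(1,2)])
  g=ray(c,q[2][0],.028);d=g-np.array([.4833,.2096,.028]);print('gauge',q[1],g.round(4),e,'rel',(d@ex).round(4),(d@ey).round(4))
"
```

```text
44.2833 [ 0.50356933 -0.13795472  0.14172258] 0.45059183180932394 [0.99454425 0.08149835 0.05248923]
gauge 198.6875 [0.5626 0.1946 0.028 ] [(np.float64(0.028967099982119587), np.float64(-7.8400203158868)), (np.float64(0.05500157765891551), np.float64(-98.58560766191145))] rel 0.0806 -0.0011
```

View pics/t8.png

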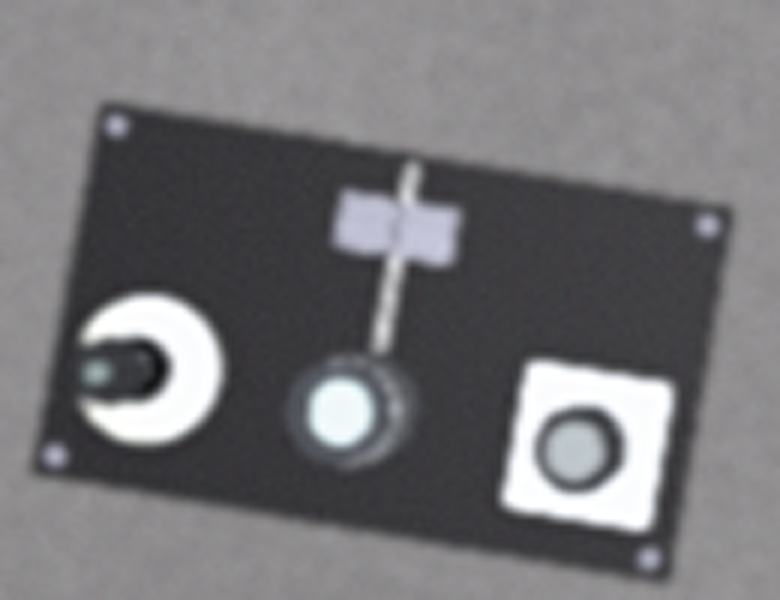

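View pics/s8.png

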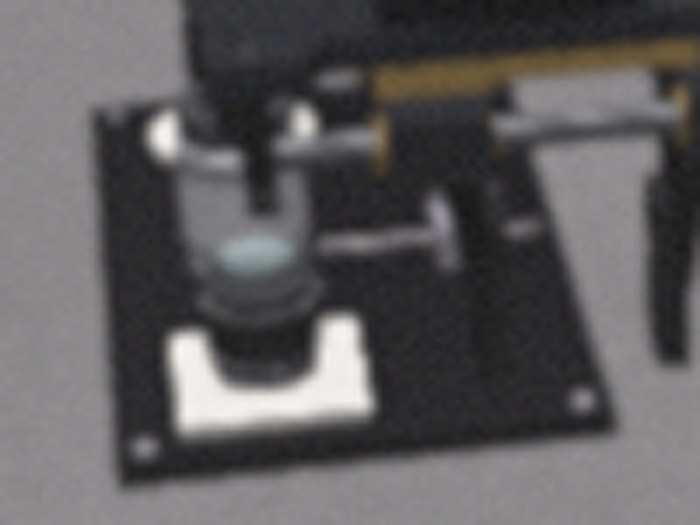

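The top view shows everything in place: gauge across the line with its step at crop (400,228), right on the line, 80.6 mm behind the barrel and 1 mm off centre. Both objectives, the barrel and the ring are still centred. The side view is partly hidden by the gripper, but nothing is touched.

```bash
python3 -c "
from h import *
print(ticket.hand_in())"
```

```text
the job is handed in; nothing more can be done
None
```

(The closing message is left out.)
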